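# Restock the bench cooler by bottle size

## Robot

A 6-joint arm with a two-finger parallel gripper is mounted at the origin on a cart in front of the work surface, level with it; the furniture and walls round the work are solid. World frame = base frame: x ahead of the robot, y to its left, z up, the work surface at z = 0. Lengths are in m, angles in degrees, forces in N, time in s.
With the tool pointing down it reaches from about 0.35 to 0.875 m from the base axis. Payload 4.2 kg.
Tool frame: the origin (TCP) lies on the front face of the gripper's body, between the roots of the fingers; the fingertips stand 70 mm ahead of it and the grasp point (between the pads) lies 51 mm ahead of it; z points along the fingers, y is the line along which they close (so a half turn about z gives the same grasp; the last joint's range is limited). The gripper opens to 87 mm and grips with 3 to 60 N. Pads are 19 mm wide; open, the fingers measure 117 mm over their backs; the gripper's body (75 mm by 190 mm) begins 51 mm behind the grasp point.
Start: joints at [82.368, 22.042, 0.453, 0, -68.411, -14.817], TCP at [0.239, 0.578, 0.292] pointing down, gripper open.
Joint ranges: [-179.83, 179.83], [-69.29, 118.12], [-61.27, 80.66], [-181.25, 117.63], [-171.15, -9.14], [-177.46, 177.46]. Speed limits (degrees/s): [159.86, 159.86, 180, 180, 180, 180].

## Interface

Orientations are given as a 3x3 rotation matrix whose columns are the frame's x, y, z axes.
In Python, from station import r gives the robot as it stands.
- The arm moves only by the shell command python3 -m pendant 'ROWS' [OPENING]. ROWS is JSON, a list of rows, each a list of 2 entries, a list of its own where there are three numbers: the shift along the tool's x, y, z in mm, then the turn, a rotation vector about the tool's x, y, z in rad. A call has 1 to 10 rows; each row is the pose to reach, as a shift and turn from the pose commanded when the call began, along the tool's axes at that moment; what a row does not reach only later rows make up. A row lasts 1/10 s, in which the tool goes at most 50 mm and 8.59 degrees, less where a joint would pass 70% of its speed; a pose out of reach is approached as far as the arm can. A call with a gripper value outside its range is refused whole. OPENING is the opening, from 0 (shut) to 1 (fully open), set as the call begins (- or left out, the last holds). The fingers move at their own pace and stop on an object; the grip force is fixed at half the most. Time passes only in rows, so rows that repeat a pose let the fingers close. It gives the time, the measured TCP pose, the force, the opening and the grip force at its end, in the units of the state.
- r.sense(): the state, without advancing time (a new reading comes with each control period).
- r.capture(name): name is "scene" or "top"; returns a dict with "frame" (480x640x3 uint8, red, green, blue), "vertical_fov" (degrees; the focal length in pixels is half the picture's height over the tangent of half this angle, whatever the lens; pixels are square), "cx", "cy" (the principal point, pixels), "rvec" (rotation vector, rad) and "tvec" (3), from world to camera coordinates, as OpenCV has them. Camera axes: x right, y down, z forward; pixel columns grow to the right and rows downward; lengths in m; the calibration is good to about 2 mm. A picture is of the moment at which its call begins. There is no depth.
- r.finish_job(): hands the job in; it is judged then, once.
The state is a dict: "time_s": time; "joints": joint angles; "joint_velocities": joint speeds; "effort": joint torques, N m; "tcp_pos": TCP position; "ee_rot": TCP orientation; "wrist_force": force on the tool from outside, world axes, zero at the start; "moment": the same for the moment, N m; "gripper_width": opening from 0.0 (shut) to 1.0 (fully open); "gripper_force": force on a finger pad.
Only numpy, scipy, OpenCV 4.12 (cv2) and the standard library are available. Lean on these libraries where they do the work, as an engineer would, in place of code of your own. Each camera call takes 0.05 s, during which the arm holds its last target. There are 200 camera calls.

## Task

The kit's bottles must stand chilled before the assay: from those standing about on the bench in front of the robot, line up the red-capped vial, the slim red-capped bottle, the blue-capped jar and the big pink-filled bottle in order of width along the bench cooler, each upright and fully down in the well of its own size, slimmest in the narrowest well and widest in the widest. Do not knock over any of them, nor the wash bottle.

Things in the scene. Friction and masses are not known exactly. Their poses are not given: they have to be found in the camera images.
- red_vial: Smallest bottle: small white vial with a red screw cap, 24 mm diameter, 60 mm high, about 30 g. Cap 20 mm in diameter, from 48 to 59 mm above its underside; body straight below about 40 mm. Stands upright on the bench; origin at the centre of its underside, z up; round, so yaw does not matter.
- red_bottle: Middle-sized slim bottle, white with a red screw cap, 44 mm diameter, 98 mm high, about 70 g. Cap 30 mm in diameter, from 79 to 97 mm above its underside, easily gripped. Stands upright on the bench; origin at the centre of its underside, z up; round, so yaw does not matter.
- blue_jar: Squat wide-mouthed jar with a broad blue screw cap, 53 mm diameter, 86 mm high, about 45 g. Cap 53 mm in diameter, from 73 to 85 mm above its underside. Stands upright on the bench; origin at the centre of its underside, z up; round, so yaw does not matter.
- big_bottle: Biggest bottle: clear with pink contents and a white screw cap, 76 mm diameter, 150 mm high, about 190 g. Cap 38 mm in diameter, from 125 to 149 mm above its underside; the body is too wide for many grippers, so take it by the cap. Stands upright on the bench; origin at the centre of its underside, z up; round, so yaw does not matter.
- well_vial: First block of the cooler's row (narrow end): fixed aluminium, 96 mm (x) by 43 mm (y), top 36 mm above the bench, one round blind well at its middle, 30 mm wide, 22 mm deep, floor 14 mm above the bench, 5 mm 45 degree lead-in round the mouth. Origin: centre of its underside, 6 mm above the bench, 8 mm below the well's floor; z up the well's axis, y along the row to the narrow end.
- well_small: Second block, 63 mm along the row, well 50 mm wide; depth, height and lead-in as well_vial. Origin: centre of its underside, 6 mm above the bench, 8 mm below the well's floor; z up the well's axis, y along the row to the narrow end.
- well_jar: Third block, 72 mm along the row, well 59 mm wide; depth, height and lead-in as well_vial. Origin: centre of its underside, 6 mm above the bench, 8 mm below the well's floor; z up the well's axis, y along the row to the narrow end.
- well_large: Last block (wide end), 95 mm along the row, well 82 mm wide; depth, height and lead-in as well_vial. Origin: centre of its underside, 6 mm above the bench, 8 mm below the well's floor; z up the well's axis, y along the row to the narrow end.
- cooler: The bench cooler: grey tray, about 110 mm (x) by 321 mm (y, over its lifting lugs), rim 18 mm high, fixed, lying at any angle on the bench; it carries four aluminium well blocks in a row along y, in order of size. Origin: centre of its underside; y points to the narrow end (well_vial), -y to the wide end.
- wash_bottle: Bystander: squeeze wash bottle with a red cap and bent spout, 70 mm wide, 225 mm high, loose on the bench behind the work. Origin at its underside (its body's axis about 20 mm to its +y side). Not part of the job; must not be knocked over.
Not all that is in view belongs to the job. What is shaped like the red_bottle but green, turquoise or yellow is not meant.

How it is judged:
By the outcome, as a careful person would: the job done as asked, in the order asked, and still so for the second after the job is handed in, with the robot touching nothing.
It also fails if it takes over 109 s, if anything falls off the work surface, if the arm or the gripper's body presses on something with over 40 N, if the wrist force passes 120 N, or if a joint passes its speed limit or range.

## Working session

There is one attempt and no reset: what is moved stays moved. The work goes in short steps, Python scripts to look and compute and a shell command to move; the robot and the scene stay as the last step left them, time stands still between calls to the robot, and variables do not carry over. Pictures are saved under pics/ and viewed, at most 14 in all, crops included, and the job is handed in when it is done.

```bash
ls; mkdir -p pics; python3 - <<'E'
from station import r
import cv2
for n in("scene","top"):
    c=r.capture(n); cv2.imwrite(f"pics/{n}0.png",c["frame"][:,:,::-1]); print(n,c["vertical_fov"],c["cx"],c["cy"],c["rvec"],c["tvec"])
s=r.sense(); print(s)
E
```

```text
pics
scene 54.02939264686402 320.29880992075465 239.7337992269717 [ 0.97141745 -2.22267348  1.26701249] [0.35902821 0.24421204 0.62446461]
top 46.84827120634365 320.1939976946212 240.54163429776642 [ 2.15507583 -2.14375347  0.13710097] [0.02073294 0.54519223 1.30030716]
{'time_s': 0.1, 'joints': array([ 8.23665737e+01,  2.20873936e+01,  3.88679077e-01, -2.43620104e-02,
       -6.84113469e+01, -1.48157774e+01]), 'joint_velocities': array([ 0.0244259 , -0.07405855,  0.23362518,  0.12950206, -0.00337294,
        0.11793282]), 'effort': array([-5.03172905e-04, -3.91687524e+01,  1.87935895e+01,  4.23195809e+00,
        1.34685231e-02, -7.15184115e-05]), 'tcp_pos': array([0.23850271, 0.57727993, 0.29126771]), 'ee_rot': array([[ 9.24158580e-01, -3.82008509e-01, -6.47027986e-04],
       [-3.82009041e-01, -9.24156732e-01, -1.85135997e-03],
       [ 1.09279992e-04,  1.95812074e-03, -9.99998077e-01]]), 'wrist_force': array([-0.10653231, -0.09778131,  0.06468589]), 'moment': array([-0.02238995, -0.01364543, -0.01715464]), 'gripper_force': 0.0, 'gripper_width': 0.9993640062718911}
```

View pics/scene0.png

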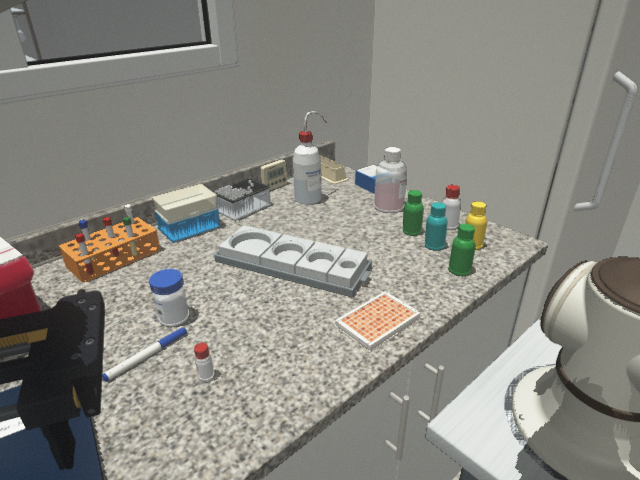

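View pics/top0.png

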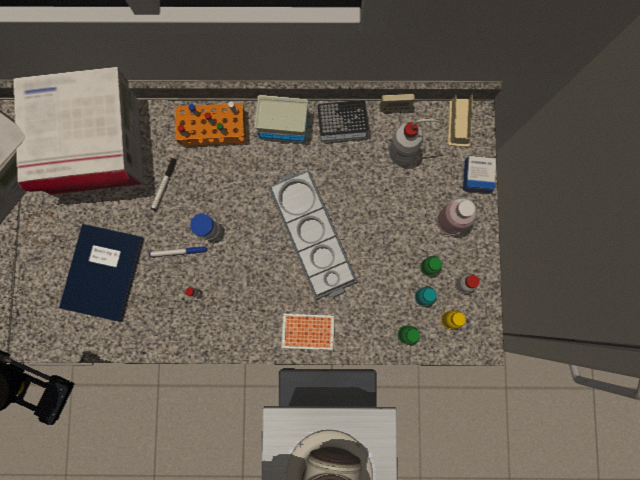

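The scene picture shows the red vial at (204,362), the blue jar at (169,298), the big pink bottle at (391,180) and the cooler from (250,240) to (348,265), with its wide end on the left.

There are four red-capped candidates:
- Vial (204,362)
- Slim bottle (452,206)
- Wash bottle (305,137), which has a spout
- Tube-rack caps, around (80,240)

The slim white bottle with a red cap and no spout, standing among the green, turquoise and yellow ones, is `red_bottle`. I'll confirm that in an enlarged crop.

```bash
cat > h.py <<'E'
import cv2, numpy as np
from station import r
class Cam:
    def __init__(s,n):
        c=r.capture(n); s.n=n; s.im=np.ascontiguousarray(c["frame"][:,:,::-1]); f=240/np.tan(np.radians(c["vertical_fov"]/2))
        s.K=np.array([[f,0,c["cx"]],[0,f,c["cy"]],[0,0,1.]]); s.rv=np.array(c["rvec"]);s.t=np.array(c["tvec"]).reshape(3)
        s.R=cv2.Rodrigues(s.rv)[0]; s.o=-s.R.T@s.t
    def ray(s,p):
        d=s.R.T@np.linalg.solve(s.K,[p[0],p[1],1.]); return s.o,d/np.linalg.norm(d)
    def plane(s,p,z):
        o,d=s.ray(p); return o+d*(z-o[2])/d[2]
    def proj(s,X): return cv2.projectPoints(np.array(X,float).reshape(-1,3),s.rv,s.t,s.K,None)[0].reshape(-1,2)
    def blobs(s,lo,hi,box=None,amin=25):
        h=cv2.cvtColor(s.im,cv2.COLOR_BGR2HSV); h[...,0]=(h[...,0].astype(int)+40)%180  # red hue -> 40
        m=cv2.inRange(h,np.array(lo),np.array(hi))
        if box: k=np.zeros_like(m); k[box[1]:box[3],box[0]:box[2]]=255; m&=k
        n,l,st,ce=cv2.connectedComponentsWithStats(m)
        return [(ce[i].round(1),st[i].tolist()) for i in range(1,n) if st[i][4]>=amin]
def tri(a,p,b,q):
    o1,d1=a.ray(p);o2,d2=b.ray(q)
    t=np.linalg.lstsq(np.c_[d1,-d2],o2-o1,rcond=None)[0]
    A=o1+t[0]*d1;B=o2+t[1]*d2
    return (A+B)/2,np.linalg.norm(A-B)
RED=((28,120,60),(48,255,255)); BLUE=((140,120,60),(170,255,255))
E
python3 - <<'E'
from h import *
a=Cam("scene");b=Cam("top")
for c in(a,b):
    print(c.n,c.o.round(3)); 
    for nm,k in(("red",RED),("blue",BLUE)):
        for x in c.blobs(*k): print(nm,x)
def cr(c,x,y,w,h,s): return cv2.resize(c.im[y:y+h,x:x+w],None,fx=s,fy=s,interpolation=cv2.INTER_CUBIC)
m=np.zeros((600,800,3),np.uint8)
m[:280,:400]=cr(a,370,140,100,70,4)[:280,:400]; m[:280,:480]=cr(a,360,140,120,70,4)
m[280:600,:480]=cr(a,210,215,160,80,3).repeat(1,0)[:320] if 0 else cv2.copyMakeBorder(cr(a,210,215,160,80,3),0,80,0,0,0)
m[:520,480:800]=cr(b,265,165,100,130,4)[:520,40:360]
cv2.imwrite("pics/crop1.png",m)
E
```

```text
scene [-0.063  0.543  0.529]
red (array([304. , 136.2]), [298, 131, 13, 11, 103])
red (array([452. , 190.7]), [446, 185, 14, 13, 146])
red (array([106.6, 220.8]), [103, 217, 8, 9, 60])
red (array([ 79.3, 237.1]), [75, 233, 9, 9, 67])
red (array([115. , 251.7]), [112, 248, 7, 8, 40])
red (array([ 16.4, 289.2]), [0, 257, 40, 62, 1805])
red (array([ 89.2, 268.4]), [85, 263, 9, 12, 65])
red (array([200.6, 349.5]), [194, 343, 14, 16, 149])
blue (array([364.9, 181.3]), [356, 172, 19, 21, 245])
blue (array([189. , 225.8]), [156, 210, 64, 32, 1015])
blue (array([ 81.6, 222.6]), [79, 220, 7, 7, 28])
blue (array([164.6, 278.6]), [149, 270, 32, 19, 457])
blue (array([172.1, 336.3]), [159, 328, 27, 18, 169])
blue (array([104.9, 377. ]), [103, 374, 5, 7, 25])
blue (array([ 46.4, 473.6]), [43, 469, 7, 11, 31])
blue (array([ 55.5, 474.9]), [51, 471, 12, 9, 33])
top [0.367 0.015 1.361]
red (array([207.4, 115.5]), [205, 113, 6, 6, 30])
red (array([411.1, 129.8]), [405, 123, 13, 14, 125])
red (array([180.4, 127.8]), [178, 125, 6, 7, 33])
red (array([ 76.7, 180.6]), [19, 170, 110, 21, 1173])
red (array([472.2, 280.9]), [465, 275, 15, 13, 143])
red (array([188.9, 291.4]), [185, 287, 9, 9, 58])
blue (array([191.1, 106.4]), [189, 104, 5, 6, 25])
blue (array([281.8, 136.9]), [259, 133, 46, 9, 223])
blue (array([479.9, 184.1]), [466, 180, 29, 9, 189])
blue (array([201.4, 224.2]), [191, 214, 22, 22, 375])
blue (array([195.8, 249.4]), [187, 247, 19, 6, 89])
```

View pics/crop1.png

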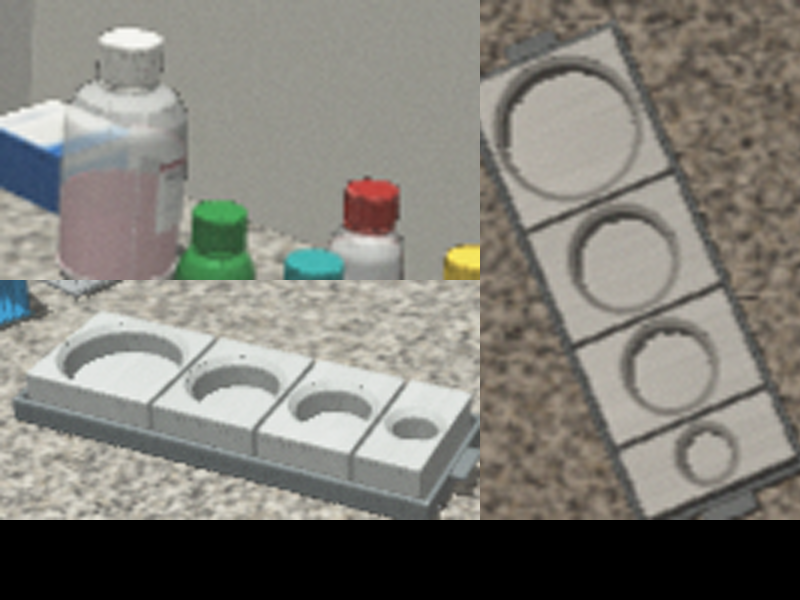

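The crop confirms `red_bottle` as the slim white bottle with a red cap and no spout, at scene (452,191). It also shows the white cap of the big bottle and the four wells in order of size, with mouths at crop positions (568,128), (624,258), (669,366) and (707,455).

```bash
cat >m.py <<'E'
from h import *
a=Cam("scene");b=Cam("top")
T=lambda x,y:((x-440+.5)/4-.5+265,(y+.5)/4-.5+165)
S=lambda x,y:((x+.5)/3-.5+210,(y-280+.5)/3-.5+215)
for s,t in(((28,385),(482,78)),((95,313),(613,25)),((428,495),(643,518)),((472,400),(797,455))):
    X,e=tri(a,S(*s),b,T(*t)); print("corner",X.round(4),round(e,4))
ws=[b.plane(T(*p),.036) for p in((568,128),(624,258),(669,366),(707,455))]
for w in ws: print("well",w.round(4))
print("spacing",[round(float(np.linalg.norm(p-q)),4) for p,q in zip(ws,ws[1:])])
P={"vial":((200.6,349.5),(188.9,291.4),.0535),"rbot":((452,190.7),(472.2,280.9),.088),"jar":((164.6,278.6),(201.4,224.2),.079)}
for k,(s,t,z) in P.items():
    X,e=tri(a,s,b,t); print(k,X.round(4),round(e,4),"plane",b.plane(t,z).round(4),a.plane(s,z).round(4))
# big bottle: white cap
for c,bx in((a,(375,140,410,165)),(b,(445,195,485,240))):
    for v in (170,190): print(c.n,v,c.blobs((0,0,v),(180,40,255),bx,20))
E
python3 m.py
```

```text
corner [0.6888 0.1371 0.0182] 0.0018
corner [0.7203 0.0569 0.0318] 0.0048
corner [0.4141 0.0322 0.0199] 0.0073
corner [ 0.455  -0.0574  0.0301] 0.001
well [0.653  0.0817 0.036 ]
well [0.5729 0.0469 0.036 ]
well [0.5074 0.0194 0.036 ]
well [ 0.454  -0.0037  0.036 ]
spacing [0.0873, 0.0711, 0.0581]
vial [0.4204 0.3321 0.0546] 0.0004 plane [0.4204 0.3322 0.0535] [0.4218 0.3318 0.0535]
rbot [ 0.447  -0.3257  0.0873] 0.0013 plane [ 0.4465 -0.3259  0.088 ] [ 0.4467 -0.3238  0.088 ]
jar [0.5767 0.3026 0.0828] 0.0021 plane [0.5767 0.3025 0.079 ] [0.5831 0.3012 0.079 ]
scene 170 [(array([392.4, 149.4]), [385, 147, 16, 6, 74]), (array([389.8, 163. ]), [379, 160, 25, 5, 65])]
scene 190 [(array([392.2, 149.2]), [385, 147, 16, 6, 64]), (array([389. , 163.3]), [380, 161, 23, 4, 43])]
top 170 [(array([466.4, 207.6]), [459, 200, 16, 16, 191])]
top 190 []
```

```bash
cat >g.py <<'E'
import sys
from h import *
# g.py x y ztcp [yaw of tool y, deg]: shift (mm) in the present tool axes and turn about tool z
def go(x,y,z,yaw=None):
    s=r.sense(); R=np.array(s["ee_rot"]); p=np.array(s["tcp_pos"])
    t=0.
    if yaw is not None:
        a=np.radians(yaw); Y=np.array([np.cos(a),np.sin(a),0]); Z=np.array([0,0,-1.])
        t=cv2.Rodrigues(R.T@np.c_[np.cross(Y,Z),Y,Z])[0].ravel().round(3)
    print("t",round(s["time_s"],1),"tcp",p.round(4),"shift mm",(R.T@(np.array([x,y,z])-p)*1000).round(1),"turn",t,"J",s["joints"].round(0))
if __name__=="__main__": go(*map(float,sys.argv[1:]))
E
python3 - <<'E'
from h import *
a=Cam("scene");b=Cam("top")
X,e=tri(a,(392.3,149.3),b,(466.4,207.6)); print("big cap top",X.round(4),round(e,4), b.plane((466.4,207.6),.149).round(4))
W=[(.653,.0817,.046),(.5729,.0469,.0345),(.5074,.0194,.030),(.454,-.0037,.020)]
t=np.linspace(0,2*np.pi,60)
ims=[]
for c,(x,y,w,h) in((a,(205,215,170,80)),(b,(265,165,95,140))):
    s=4; im=cv2.resize(c.im[y:y+h,x:x+w],None,fx=s,fy=s,interpolation=cv2.INTER_CUBIC)
    for wx,wy,rr in W:
        q=c.proj(np.c_[wx+rr*np.cos(t),wy+rr*np.sin(t),0*t+.036])
        cv2.polylines(im,[np.int32((q-[x,y]+.5)*s)],True,(0,0,255),1)
    ims.append(im)
m=np.zeros((560,400+380,3),np.uint8); A=ims[0][:, :680]; A=cv2.resize(A,(400,int(400*A.shape[0]/A.shape[1])),interpolation=cv2.INTER_AREA)
m[:A.shape[0],:400]=A; m[:560,400:780]=ims[1]
cv2.imwrite("pics/ov1.png",m)
E
python3 g.py .4204 .3322 .28 -66.8
```

```text
big cap top [ 0.6057 -0.3016  0.1487] 0.0006 [ 0.6054 -0.3017  0.149 ]
t 0.4 tcp [0.2386 0.5776 0.2921] shift mm [261.7 157.4  12.1] turn [ 0.     0.    -0.797] J [ 82.  22.   0.  -0. -68. -15.]
```

View pics/ov1.png

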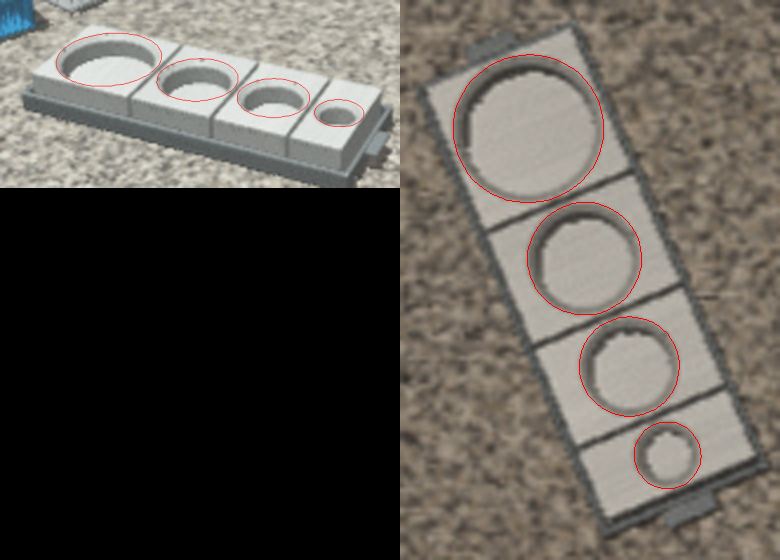

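The reprojected mouths at z = 36 mm sit on the well rims in both views: large (528,128), jar (584,258), small (629,366) and vial (667,455). The wells are therefore consistent. Now I'll go to the vial.

```bash
python3 -m pendant '[[[262,157,12],[0,0,-0.797]],[[262,157,12],[0,0,-0.797]],[[262,157,12],[0,0,-0.797]],[[262,157,12],[0,0,-0.797]],[[262,157,12],[0,0,-0.797]],[[262,157,12],[0,0,-0.797]],[[262,157,12],[0,0,-0.797]],[[262,157,12],[0,0,-0.797]],[[262,157,12],[0,0,-0.797]],[[262,157,12],[0,0,-0.797]]]' 1; python3 g.py .4204 .3322 .097 -66.8
```

```text
time_s: 1.4
tcp_pos: [0.4203, 0.3335, 0.2803]
ee_rot: [[0.919, 0.395, 0.0], [0.395, -0.919, 0.0], [0.0, -0.0, -1.0]]
wrist_force: [0.1, 0.3, 0.1]
gripper_width: 1.001
gripper_force: 0.0
t 1.4 tcp [0.4203 0.3335 0.2803] shift mm [ -0.5   1.3 183.3] turn [-0.    -0.     0.002] J [ 56.  14. -13.  -0. -63.  58.]
```

```bash
python3 -m pendant '[[[0,1,50],[0,0,0]],[[0,1,100],[0,0,0]],[[0,1,140],[0,0,0]],[[0,1,165],[0,0,0]],[[0,1,183],[0,0,0]],[[0,1,183],[0,0,0]],[[0,1,183],[0,0,0]]]'; python3 -m pendant '[[[0,0,0],[0,0,0]],[[0,0,0],[0,0,0]],[[0,0,0],[0,0,0]],[[0,0,0],[0,0,0]],[[0,0,0],[0,0,0]],[[0,0,0],[0,0,0]],[[0,0,0],[0,0,0]],[[0,0,0],[0,0,0]],[[0,0,0],[0,0,0]],[[0,0,0],[0,0,0]]]' 0
```

```text
time_s: 2.1
tcp_pos: [0.421, 0.3327, 0.0975]
ee_rot: [[0.918, 0.396, 0.0], [0.396, -0.918, 0.0], [0.0, 0.0, -1.0]]
wrist_force: [0.5, 0.7, 0.7]
gripper_width: 1.002
gripper_force: 0.0
time_s: 3.1
tcp_pos: [0.4212, 0.3315, 0.0972]
ee_rot: [[0.919, 0.394, -0.0], [0.394, -0.919, -0.0], [-0.0, 0.0, -1.0]]
wrist_force: [-0.2, -0.4, -0.2]
gripper_width: 0.247
gripper_force: 29.9
```

```bash
python3 -m pendant '[[[0,0,-20],[0,0,0]],[[0,0,-60],[0,0,0]],[[0,0,-110],[0,0,0]],[[0,0,-110],[0,0,0]],[[0,0,-110],[0,0,0]]]'; python3 - <<'E'
from h import *
a=Cam("scene");cv2.imwrite("pics/s2.png",cv2.resize(a.im[220:420,120:380],None,fx=3,fy=3))
E
python3 g.py .454 -.0037 .207 -66.8
```

```text
time_s: 3.6
tcp_pos: [0.4213, 0.3318, 0.2085]
ee_rot: [[0.919, 0.394, 0.001], [0.394, -0.919, 0.003], [0.002, -0.002, -1.0]]
wrist_force: [-0.9, 0.4, -0.9]
gripper_width: 0.242
gripper_force: 29.9
t 3.6 tcp [0.4207 0.3311 0.2069] shift mm [-1.013e+02  3.209e+02 -1.000e-01] turn [-0.     0.001 -0.   ] J [ 56.  18. -19.  -0. -53.  58.]
```

View pics/s2.png

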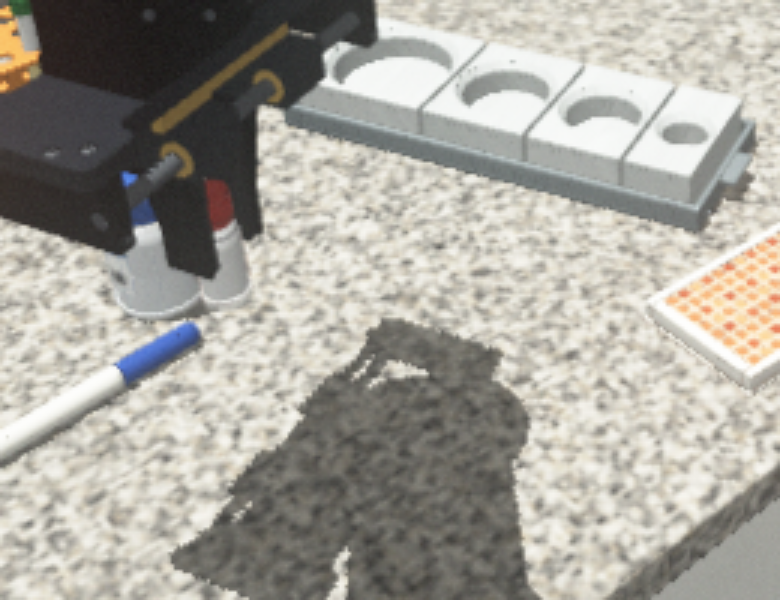

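The vial hangs upright in the fingers at about (225,250), and the jar behind it is undisturbed. I'll carry it over its well.

```bash
python3 -m pendant '[[[-8,25,0],[0,0,0]],[[-22,70,0],[0,0,0]],[[-37,118,0],[0,0,0]],[[-52,165,0],[0,0,0]],[[-67,212,0],[0,0,0]],[[-82,260,0],[0,0,0]],[[-94,298,0],[0,0,0]],[[-101,321,0],[0,0,0]],[[-101,321,0],[0,0,0]],[[-101,321,0],[0,0,0]]]';python3 g.py .454 -.0037 .15 -66.8; python3 - <<'E'
from h import *
a=Cam("scene");b=Cam("top");cv2.imwrite("pics/s3.png",np.hstack([cv2.resize(a.im[190:310,250:400],None,fx=3.2,fy=3.2,interpolation=2),cv2.resize(b.im[230:350,290:390],None,fx=3.2,fy=3.2,interpolation=2)]))
E
```

```text
time_s: 4.65
tcp_pos: [0.4542, -0.0039, 0.2058]
ee_rot: [[0.92, 0.393, -0.003], [0.393, -0.92, -0.001], [-0.003, -0.0, -1.0]]
wrist_force: [-0.7, 0.7, -0.3]
gripper_width: 0.238
gripper_force: 29.9
t 4.7 tcp [ 0.4542 -0.0039  0.2058] shift mm [ 0.  -0.2 55.8] turn [-0.     0.003 -0.001] J [ 20.  11. -30.  -0. -50.  93.]
```

View pics/s3.png

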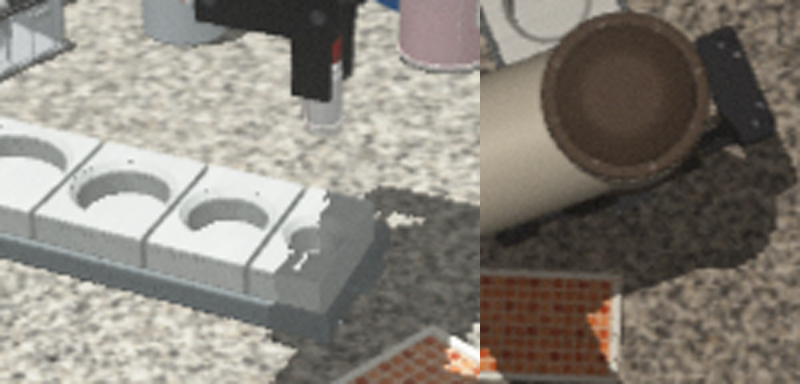

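```bash
python3 - <<'E'
from h import *
a=Cam("scene"); print(a.proj([[.454,-.004,z] for z in(.100,.105,.109)]), a.proj([[.442,-.004,.109],[.466,-.004,.109],[.454,.008,.109]]))
print(a.blobs(*RED,(335,195,370,245),8)); print(r.sense()["gripper_width"])
g=a.im[200:240,340:362]; print(g.mean(2).astype(int)[::2,::2])
E
```

```text
[[349.7099926  233.36014584]
 [349.7841101  230.988955  ]
 [349.8437192  229.08192121]] [[354.59712727 231.44477383]
 [345.17386341 226.76060127]
 [345.21328665 231.29168207]]
[(array([354.4, 204.6]), [354, 203, 2, 5, 8])]
0.24216603857919392
[[ 45  44  45  43  45  39  44  50  47  45 143]
 [ 55  46  40  46  46  42  41  52  50  42 166]
 [ 85  46  46  42  41  47  44  67  53  45 149]
 [ 86  46  41  42  47  42  46  71  49  46 192]
 [122  44  45  48  40  43  47  74  50  45 189]
 [111  45  45  44  44  46  56 174  66  43 162]
 [ 93  46  49  47  45  45  55 148 103  51 193]
 [ 90  47  50  45  48  42  70 164 116 166 208]
 [ 91  48  46  46  45  46  67 143 150 179 190]
 [106  47  52  51  46  48  64 144 145 170 191]
 [194 174  89  57  49  47  75 144 169 210 185]
 [174 151 138 159 153 139 141 142 158 190 172]
 [197 205 141 157 158 155 150 144 167 181 187]
 [197 174 177 160 161 158 151 145 190 168 189]
 [208 200 187 201 157 155 151 187 162 173 188]
 [208 199 179 174 167 157 172 154 162 189 179]
 [189 200 207 193 180 166 164 164 185 204 208]
 [221 163 161 195 168 129 176 194 173 179 206]
 [209 202 172 154 170 195 200 182 173 189 194]
 [199 201 148 182 187 204 188 203 213 180 176]]
```

Vial position and height match the prediction, so I'll lower it, watching the force.

```bash
python3 -m pendant '[[[0,0,30],[0,0,0]],[[0,0,55],[0,0,0]],[[0,0,70],[0,0,0]],[[0,0,80],[0,0,0]],[[0,0,88],[0,0,0]],[[0,0,94],[0,0,0]],[[0,0,94],[0,0,0]],[[0,0,94],[0,0,0]]]'
```

```text
time_s: 5.6
tcp_pos: [0.4553, -0.0031, 0.1136]
ee_rot: [[0.919, 0.394, 0.001], [0.394, -0.919, 0.0], [0.001, 0.0, -1.0]]
wrist_force: [0.2, 0.0, -1.2]
gripper_width: 0.244
gripper_force: 29.9
```

```bash
python3 -m pendant '[[[0,0,1],[0,0,0]],[[0,0,2],[0,0,0]],[[0,0,2],[0,0,0]]]'; python3 -m pendant '[[[0,0,0],[0,0,0]],[[0,0,0],[0,0,0]],[[0,0,0],[0,0,0]],[[0,0,0],[0,0,0]]]' 0.6;  python3 -m pendant '[[[0,0,-15],[0,0,0]],[[0,0,-50],[0,0,0]],[[0,0,-100],[0,0,0]],[[0,0,-140],[0,0,0]],[[0,0,-160],[0,0,0]],[[0,0,-160],[0,0,0]]]' 0.6; python3 g.py .4466 -.3255 .27 -66.8
```

```text
time_s: 5.9
tcp_pos: [0.455, -0.0033, 0.1114]
ee_rot: [[0.919, 0.394, 0.0], [0.394, -0.919, 0.0], [0.0, 0.0, -1.0]]
wrist_force: [0.2, 0.2, -0.4]
gripper_width: 0.241
gripper_force: 29.9
time_s: 6.3
tcp_pos: [0.455, -0.0033, 0.1113]
ee_rot: [[0.919, 0.394, 0.0], [0.394, -0.919, 0.0], [0.0, 0.0, -1.0]]
wrist_force: [0.1, -0.2, 0.3]
gripper_width: 0.516
gripper_force: 0.0
time_s: 6.9
tcp_pos: [0.4563, -0.0029, 0.2748]
ee_rot: [[0.919, 0.395, 0.008], [0.395, -0.919, 0.002], [0.008, 0.001, -1.0]]
wrist_force: [0.8, 0.0, 0.8]
gripper_width: 0.601
gripper_force: 0.0
t 6.9 tcp [ 0.4563 -0.0029  0.2748] shift mm [-136.3  292.6    4. ] turn [ 0.001 -0.008  0.001] J [ 20.   6. -24.   0. -60.  93.]
```

Next I'll move above the red bottle and then check the vial.

```bash
python3 -m pendant '[[[-17,38,4],[0,0,0]],[[-38,83,4],[0,0,0]],[[-58,126,4],[0,0,0]],[[-79,170,4],[0,0,0]],[[-100,214,4],[0,0,0]],[[-118,252,4],[0,0,0]],[[-130,280,4],[0,0,0]],[[-136,293,4],[0,0,0]],[[-136,293,4],[0,0,0]]]';python3 g.py .4466 -.3255 .139 -66.8; python3 - <<'E'
from h import *
a=Cam("scene");b=Cam("top");cv2.imwrite("pics/s4.png",np.hstack([cv2.resize(a.im[150:300,220:500],None,fx=2,fy=2,interpolation=2),cv2.resize(b.im[150:300,270:370],None,fx=2,fy=2,interpolation=2)]))
p=a.blobs(*RED,(330,230,370,280),10);q=b.blobs(*RED,(310,250,350,300),10);print(p,q)
if p and q: print(tri(a,p[0][0],b,q[0][0]), "expect z .0675")
E
```

```text
time_s: 7.8
tcp_pos: [0.4448, -0.3273, 0.2656]
ee_rot: [[0.92, 0.392, -0.002], [0.392, -0.92, 0.001], [-0.002, -0.002, -1.0]]
wrist_force: [-0.2, 0.7, -0.8]
gripper_width: 0.599
gripper_force: 0.0
t 7.8 tcp [ 0.4448 -0.3273  0.2656] shift mm [  2.5  -0.7 126.6] turn [-0.002  0.002 -0.003] J [-20.  16. -12.  -0. -62. 133.]
[(array([348.2, 248.5]), [344, 244, 10, 11, 77])] [(array([331.6, 277.3]), [328, 273, 8, 9, 56])]
(array([ 0.45497377, -0.00325383,  0.06717762]), np.float64(0.0014341225659866075)) expect z .0675
```

View pics/s4.png

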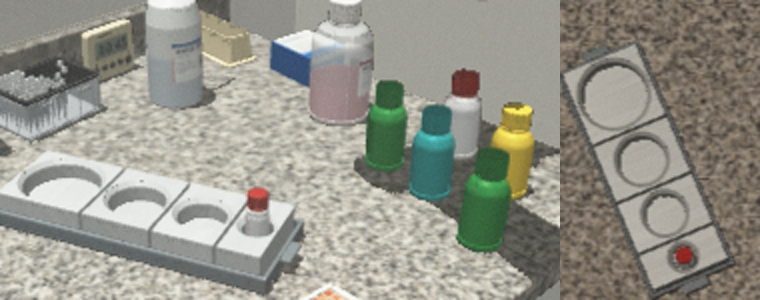

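The picture shows the vial upright and seated in the narrow well at (258,210). Its triangulated cap height is 67.2 mm against 67.5 mm expected. Now I'll grip the red bottle by its cap.

```bash
python3 -m pendant '[[[2,-1,30],[0,0,0]],[[2,-1,65],[0,0,0]],[[2,-1,95],[0,0,0]],[[2,-1,115],[0,0,0]],[[2,-1,126],[0,0,0]],[[2,-1,126],[0,0,0]],[[2,-1,126],[0,0,0]],[[2,-1,126],[0,0,0]]]'; python3 -m pendant '[[[0,0,0],[0,0,0]],[[0,0,0],[0,0,0]],[[0,0,0],[0,0,0]],[[0,0,0],[0,0,0]],[[0,0,0],[0,0,0]],[[0,0,0],[0,0,0]],[[0,0,0],[0,0,0]],[[0,0,0],[0,0,0]]]' 0; python3 -m pendant '[[[0,0,-20],[0,0,0]],[[0,0,-60],[0,0,0]],[[0,0,-100],[0,0,0]],[[0,0,-130],[0,0,0]],[[0,0,-130],[0,0,0]],[[0,0,-130],[0,0,0]]]'; python3 g.py .5074 .0194 .27 -66.8
```

```text
time_s: 8.7
tcp_pos: [0.4478, -0.3245, 0.1427]
ee_rot: [[0.919, 0.395, 0.003], [0.395, -0.919, -0.001], [0.002, 0.002, -1.0]]
wrist_force: [0.7, 0.1, 0.4]
gripper_width: 0.599
gripper_force: 0.0
time_s: 9.5
tcp_pos: [0.447, -0.3246, 0.1414]
ee_rot: [[0.919, 0.394, 0.0], [0.394, -0.919, -0.0], [0.0, 0.0, -1.0]]
wrist_force: [0.3, -1.4, 1.2]
gripper_width: 0.38
gripper_force: 28.8
time_s: 10.1
tcp_pos: [0.4466, -0.3241, 0.2712]
ee_rot: [[0.919, 0.394, 0.0], [0.394, -0.919, 0.001], [0.001, -0.0, -1.0]]
wrist_force: [-0.2, 0.5, -1.2]
gripper_width: 0.373
gripper_force: 28.4
t 10.1 tcp [ 0.4466 -0.3241  0.2712] shift mm [ 191.2 -291.8    1.5] turn [-0.    -0.001 -0.   ] J [-19.  16. -12.  -0. -62. 132.]
```

```bash
python3 -m pendant '[[[18,-27,0],[0,0,0]],[[41,-63,0],[0,0,0]],[[67,-102,0],[0,0,0]],[[93,-142,0],[0,0,0]],[[119,-182,0],[0,0,0]],[[145,-222,0],[0,0,0]],[[166,-254,0],[0,0,0]],[[182,-278,0],[0,0,0]],[[191,-292,0],[0,0,0]],[[191,-292,0],[0,0,0]]]'; python3 -m pendant '[[[0,0,0],[0,0,0]],[[0,0,0],[0,0,0]]]'; python3 g.py .5074 .0194 .170 -66.8;  python3 - <<'E'
from h import *
a=Cam("scene");b=Cam("top");cv2.imwrite("pics/s5.png",np.hstack([cv2.resize(a.im[150:300,220:400],None,fx=3,fy=3,interpolation=2)]))
print(a.proj([[.5074,.0194,.13],[.5074+.0156,.0194-.0156,.13],[.5074-.0156,.0194+.0156,.13]]),a.proj([.5074-.015,.0194+.015,.13]))
E
```

```text
time_s: 11.1
tcp_pos: [0.5068, 0.0209, 0.2692]
ee_rot: [[0.918, 0.397, -0.004], [0.397, -0.918, -0.001], [-0.004, -0.001, -1.0]]
wrist_force: [-0.1, -0.4, -0.4]
gripper_width: 0.371
gripper_force: 28.4
time_s: 11.3
tcp_pos: [0.5067, 0.0184, 0.2703]
ee_rot: [[0.919, 0.393, -0.002], [0.393, -0.919, -0.001], [-0.002, -0.0, -1.0]]
wrist_force: [0.3, -0.8, -1.3]
gripper_width: 0.371
gripper_force: 28.4
t 11.3 tcp [0.5067 0.0184 0.2703] shift mm [  1.2  -0.6 100.3] turn [-0.     0.002 -0.001] J [ 20.  12. -18.  -0. -61.  93.]
[[320.56488636 213.07855338]
 [321.04157394 207.71666942]
 [320.06691596 218.67983112]] [[320.08647943 218.45977703]]
```

View pics/s5.png

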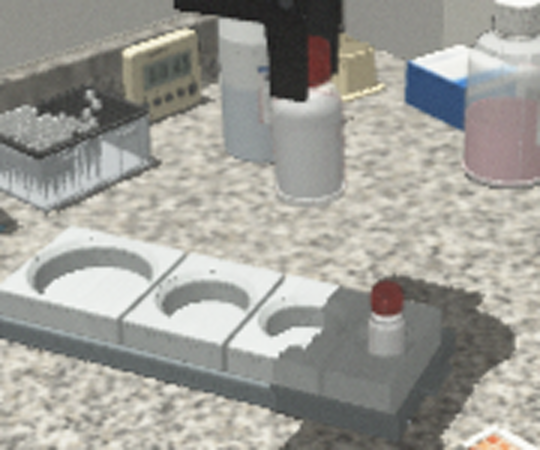

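```bash
python3 - <<'E'
from h import *
a=Cam("scene"); W=[(.653,.0817,.036),(.5729,.0469,.036),(.5074,.0194,.036),(.454,-.0037,.036)]
print(a.proj(W).round(1))
g=a.im[205:213,300:346].mean((0,2)).astype(int); print(g)
m=np.zeros((600,800,3),np.uint8); c=cv2.resize(a.im[190:300,285:365],None,fx=5,fy=5,interpolation=2); cv2.imwrite("pics/s6.png",c)
E
```

```text
[[250.9 239.4]
 [288.5 248.2]
 [320.8 256. ]
 [348.7 262.6]]
[193 193 191 185 181 180 177 177 186 196 194 172 165 151 155 157 160 161
 161 161 160 161 159 158 156 155 152 150 148 146 144 142 134 139 162 186
 197 193 192 192 190 184 177 176 175 179]
```

View pics/s6.png

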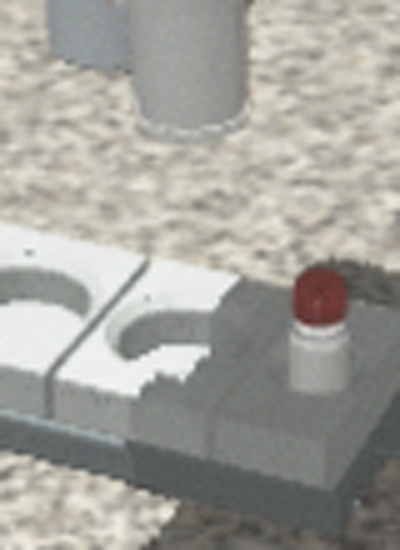

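The bottle's underside is at about (190,132) in the crop, roughly 2 px (3–4 mm) toward tool −x of the well axis. I'll shift +3 mm in x and lower it gently.

```bash
python3 -m pendant '[[[3,-1,20],[0,0,0]],[[3,-1,50],[0,0,0]],[[3,-1,75],[0,0,0]],[[3,-1,88],[0,0,0]],[[3,-1,96],[0,0,0]],[[3,-1,102],[0,0,0]],[[3,-1,107],[0,0,0]],[[3,-1,111],[0,0,0]],[[3,-1,111],[0,0,0]]]'
```

```text
time_s: 12.35
tcp_pos: [0.5096, 0.0213, 0.1602]
ee_rot: [[0.919, 0.394, -0.0], [0.394, -0.919, 0.0], [-0.0, -0.0, -1.0]]
wrist_force: [-0.0, -0.6, -1.2]
gripper_width: 0.377
gripper_force: 28.4
```

```bash
python3 -m pendant '[[[0,0,2],[0,0,0]],[[0,0,4],[0,0,0]],[[0,0,4],[0,0,0]]]'; python3 -m pendant '[[[0,0,0],[0,0,0]],[[0,0,0],[0,0,0]],[[0,0,0],[0,0,0]],[[0,0,0],[0,0,0]]]' 0.65;  python3 -m pendant '[[[0,0,-15],[0,0,0]],[[0,0,-50],[0,0,0]],[[0,0,-90],[0,0,0]],[[0,0,-115],[0,0,0]],[[0,0,-115],[0,0,0]],[[0,0,-115],[0,0,0]]]' 1; python3 g.py .5767 .3022 .25 -66.8
```

```text
time_s: 12.65
tcp_pos: [0.5096, 0.0213, 0.1562]
ee_rot: [[0.919, 0.394, -0.0], [0.394, -0.919, 0.0], [-0.0, -0.0, -1.0]]
wrist_force: [0.1, -0.0, -0.3]
gripper_width: 0.375
gripper_force: 28.4
time_s: 13.05
tcp_pos: [0.5098, 0.0213, 0.1564]
ee_rot: [[0.919, 0.394, 0.0], [0.394, -0.919, 0.0], [0.0, 0.0, -1.0]]
wrist_force: [0.4, -0.2, 0.0]
gripper_width: 0.615
gripper_force: 0.0
time_s: 13.65
tcp_pos: [0.5095, 0.0214, 0.2715]
ee_rot: [[0.919, 0.394, 0.001], [0.394, -0.919, 0.001], [0.001, -0.0, -1.0]]
wrist_force: [-1.0, 0.0, -0.6]
gripper_width: 0.987
gripper_force: 0.0
t 13.7 tcp [0.5095 0.0214 0.2715] shift mm [ 172.4 -231.6   21.8] turn [-0.    -0.001  0.   ] J [ 21.  12. -17.  -0. -61.  93.]
```

```bash
python3 -m pendant '[[[17,-23,0],[0,0,0]],[[40,-54,0],[0,0,0]],[[67,-90,2],[0,0,0]],[[94,-126,5],[0,0,0]],[[121,-162,10],[0,0,0]],[[145,-195,15],[0,0,0]],[[163,-219,20],[0,0,0]],[[172,-232,22],[0,0,0]],[[172,-232,22],[0,0,0]],[[172,-232,22],[0,0,0]]]';  python3 - <<'E'
from h import *
from g import go
a=Cam("scene");b=Cam("top");cv2.imwrite("pics/s7.png",np.vstack([cv2.resize(a.im[150:350,120:400],None,fx=2.5,fy=2.5,interpolation=2)]))
p=a.blobs(*RED,(305,205,340,250),10);q=b.blobs(*RED,(310,230,345,268),10);print(p,q)
if p and q: print(tri(a,p[0][0],b,q[0][0]), "expect z .102")
go(.5767,.3022,.13,-66.8)
E
```

```text
time_s: 14.65
tcp_pos: [0.5759, 0.3016, 0.2482]
ee_rot: [[0.919, 0.394, -0.002], [0.394, -0.919, -0.002], [-0.002, 0.001, -1.0]]
wrist_force: [-0.3, -0.1, 0.3]
gripper_width: 0.998
gripper_force: 0.0
[(array([318.5, 225.7]), [312, 219, 15, 15, 158])] [(array([320.8, 252.1]), [315, 246, 13, 13, 131])]
(array([0.50979618, 0.02196826, 0.10335903]), np.float64(0.0009554041866501772)) expect z .102
t 14.8 tcp [0.5761 0.301  0.2493] shift mm [  1.1  -0.9 119.3] turn [ 0.     0.001 -0.001] J [ 42.  26.   1.  -0. -65.  71.]
```

View pics/s7.png

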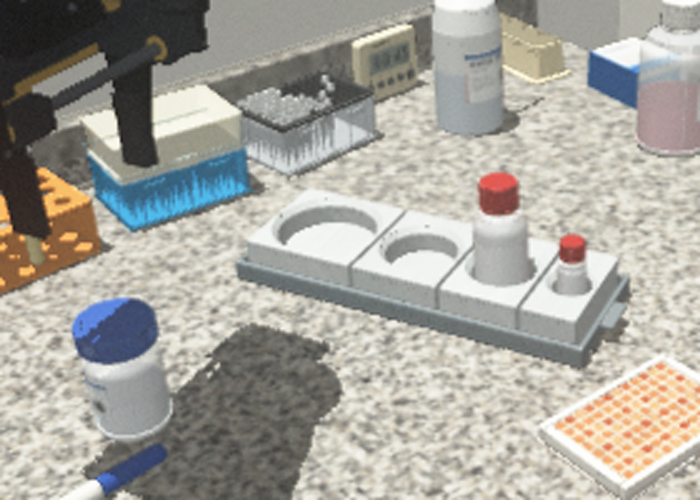

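The red bottle is seated upright at (500,230) in the crop, with its cap at z = 103 mm against 102 mm expected. The jar's whole cap is centred at (115,331) in the crop, which is scene (166,282) and agrees with the top view. Now I'll grip the jar.

```bash
python3 -c "
from h import *
a=Cam('scene');b=Cam('top');print(tri(a,(166,282.2),b,(201.4,224.2)))"; python3 -m pendant '[[[1,-1,30],[0,0,0]],[[1,-1,65],[0,0,0]],[[1,-1,90],[0,0,0]],[[1,-1,110],[0,0,0]],[[1,-1,119],[0,0,0]],[[1,-1,119],[0,0,0]],[[1,-1,119],[0,0,0]]]'; python3 -m pendant '[[[0,0,0],[0,0,0]],[[0,0,0],[0,0,0]],[[0,0,0],[0,0,0]],[[0,0,0],[0,0,0]],[[0,0,0],[0,0,0]],[[0,0,0],[0,0,0]],[[0,0,0],[0,0,0]],[[0,0,0],[0,0,0]]]' 0; python3 -m pendant '[[[0,0,-20],[0,0,0]],[[0,0,-60],[0,0,0]],[[0,0,-100],[0,0,0]],[[0,0,-120],[0,0,0]],[[0,0,-120],[0,0,0]],[[0,0,-120],[0,0,0]]]'; python3 g.py .5729 .0469 .25 -66.8
```

```text
(array([0.57703301, 0.30284762, 0.07571931]), np.float64(0.0008420496373142585))
time_s: 15.55
tcp_pos: [0.5775, 0.3037, 0.1315]
ee_rot: [[0.919, 0.394, 0.002], [0.394, -0.919, 0.001], [0.002, -0.0, -1.0]]
wrist_force: [1.3, -0.2, 0.7]
gripper_width: 0.997
gripper_force: 0.0
time_s: 16.35
tcp_pos: [0.5769, 0.3037, 0.1304]
ee_rot: [[0.919, 0.394, 0.0], [0.394, -0.919, 0.0], [0.0, -0.0, -1.0]]
wrist_force: [0.5, -0.2, 0.3]
gripper_width: 0.597
gripper_force: 30.0
time_s: 16.95
tcp_pos: [0.5763, 0.3035, 0.2497]
ee_rot: [[0.919, 0.394, -0.001], [0.394, -0.919, 0.0], [-0.001, -0.001, -1.0]]
wrist_force: [-0.6, 0.1, -1.4]
gripper_width: 0.601
gripper_force: 30.0
t 16.9 tcp [0.5763 0.3035 0.2497] shift mm [-104.2  234.5   -0.4] turn [-0.001  0.001 -0.   ] J [ 42.  26.   1.  -0. -65.  71.]
```

```bash
python3 -m pendant '[[[-10,23,0],[0,0,0]],[[-25,56,0],[0,0,0]],[[-43,97,0],[0,0,0]],[[-61,138,0],[0,0,0]],[[-77,173,0],[0,0,0]],[[-90,203,0],[0,0,0]],[[-99,223,0],[0,0,0]],[[-104,234,0],[0,0,0]],[[-104,234,0],[0,0,0]],[[-104,234,0],[0,0,0]]]'; python3 - <<'E'
from h import *
from g import go
a=Cam("scene");cv2.imwrite("pics/s8.png",cv2.resize(a.im[150:300,220:380],None,fx=4,fy=4,interpolation=2))
t=r.sense()["tcp_pos"]; print(a.proj([[.5729,.0469,.119],[t[0],t[1],t[2]-.1304]]))
go(.5729,.0469,.1446,-66.8)
E
```

```text
time_s: 17.95
tcp_pos: [0.5734, 0.0481, 0.2494]
ee_rot: [[0.919, 0.394, -0.001], [0.394, -0.919, -0.0], [-0.001, -0.0, -1.0]]
wrist_force: [-0.1, 1.1, -0.1]
gripper_width: 0.595
gripper_force: 30.0
[[286.82508461 211.24321815]
 [285.99604864 211.28434081]]
t 18.0 tcp [0.5735 0.0484 0.2496] shift mm [ -1.1   1.2 105. ] turn [-0.     0.001  0.001] J [ 21.  19. -10.  -0. -61.  92.]
```

View pics/s8.png

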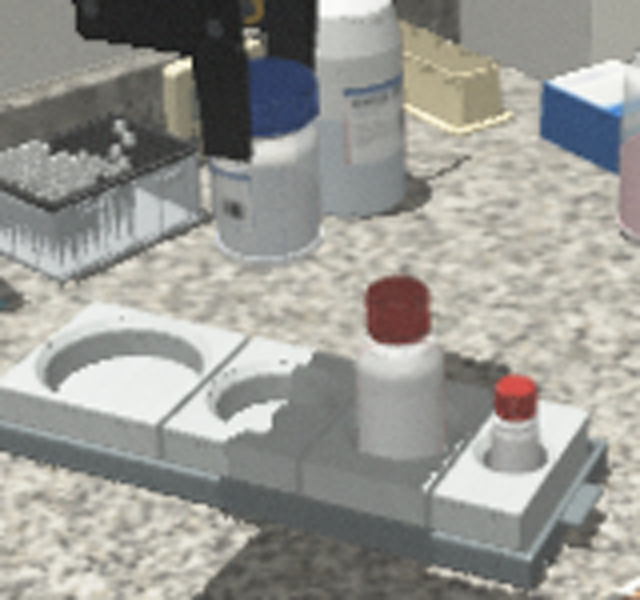

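The jar hangs upright, with its base centred at (268,240) in the crop. That is scene x of about 287, against 286.8 predicted for the well axis. I'll lower it.

```bash
python3 -m pendant '[[[0,1,20],[0,0,0]],[[0,1,50],[0,0,0]],[[0,1,70],[0,0,0]],[[0,1,80],[0,0,0]],[[0,1,88],[0,0,0]],[[0,1,94],[0,0,0]],[[0,1,99],[0,0,0]],[[0,1,102],[0,0,0]],[[0,1,104],[0,0,0]],[[0,1,104],[0,0,0]]]'
```

```text
time_s: 19.0
tcp_pos: [0.5739, 0.0466, 0.1463]
ee_rot: [[0.919, 0.394, 0.0], [0.394, -0.919, 0.0], [0.0, 0.0, -1.0]]
wrist_force: [0.4, -0.7, -0.1]
gripper_width: 0.597
gripper_force: 30.0
```

```bash
python3 -m pendant '[[[0,0,1],[0,0,0]],[[0,0,2],[0,0,0]],[[0,0,2],[0,0,0]]]'; python3 -m pendant '[[[0,0,0],[0,0,0]],[[0,0,0],[0,0,0]],[[0,0,0],[0,0,0]],[[0,0,0],[0,0,0]],[[0,0,0],[0,0,0]]]' 1;  python3 -m pendant '[[[0,0,-15],[0,0,0]],[[0,0,-50],[0,0,0]],[[0,0,-100],[0,0,0]],[[0,0,-145],[0,0,0]],[[0,0,-165],[0,0,0]],[[0,0,-165],[0,0,0]]]' 0.75; python3 g.py .6055 -.3017 .31 -66.8
```

```text
time_s: 19.3
tcp_pos: [0.574, 0.0467, 0.1444]
ee_rot: [[0.919, 0.394, 0.0], [0.394, -0.919, 0.0], [0.0, 0.0, -1.0]]
wrist_force: [0.5, 0.0, 0.3]
gripper_width: 0.599
gripper_force: 30.0
time_s: 19.8
tcp_pos: [0.5739, 0.0467, 0.1443]
ee_rot: [[0.919, 0.394, 0.0], [0.394, -0.919, 0.0], [0.0, 0.0, -1.0]]
wrist_force: [0.5, 0.2, 0.7]
gripper_width: 0.949
gripper_force: 0.0
time_s: 20.4
tcp_pos: [0.5752, 0.0469, 0.3137]
ee_rot: [[0.919, 0.395, 0.009], [0.395, -0.919, 0.002], [0.009, 0.001, -1.0]]
wrist_force: [0.7, -0.9, 0.2]
gripper_width: 0.753
gripper_force: 0.0
t 20.4 tcp [0.5752 0.0469 0.3137] shift mm [-109.7  332.3    3.2] turn [ 0.001 -0.009  0.001] J [ 21.  16.  -5.   0. -68.  92.]
```

```bash
python3 -m pendant '[[[-11,33,0],[0,0,0]],[[-26,78,0],[0,0,0]],[[-41,125,0],[0,0,0]],[[-56,170,0],[0,0,0]],[[-71,216,0],[0,0,0]],[[-86,260,0],[0,0,0]],[[-98,297,0],[0,0,0]],[[-106,321,0],[0,0,0]],[[-110,332,0],[0,0,0]],[[-110,332,0],[0,0,0]]]'; python3 - <<'E'
from h import *
from g import go
a=Cam("scene");b=Cam("top")
p=a.blobs(*BLUE,(270,200,310,250),10);q=b.blobs(*BLUE,(290,205,330,245),10);print(p,q)
if p and q: print(tri(a,p[0][0],b,q[0][0]), "expect z .093")
print("wash",b.plane((407,150),.15))
cv2.imwrite("pics/s9.png",np.hstack([cv2.resize(a.im[100:290,230:430],None,fx=2.5,fy=2.5,interpolation=2),cv2.resize(b.im[160:350,270:370],None,fx=2.5,fy=2.5,interpolation=2)]))
go(.6055,-.3017,.188,-66.8)
E
```

```text
time_s: 21.4
tcp_pos: [0.6032, -0.3028, 0.3074]
ee_rot: [[0.92, 0.392, -0.003], [0.392, -0.92, 0.001], [-0.002, -0.002, -1.0]]
wrist_force: [-0.3, -0.4, 0.1]
gripper_width: 0.747
gripper_force: 0.0
[(array([287., 221.]), [275, 215, 26, 14, 272])] [(array([310.5, 225.2]), [300, 215, 22, 22, 379])]
(array([0.57309627, 0.04640424, 0.09747545]), np.float64(0.0015996581139372196)) expect z .093
wash [ 0.73669212 -0.17163184  0.15      ]
t 21.5 tcp [ 0.6035 -0.3009  0.3084] shift mm [  1.6   1.6 120.4] turn [-0.001  0.001  0.001] J [-13.  26.  10.  -0. -73. 126.]
```

View pics/s9.png

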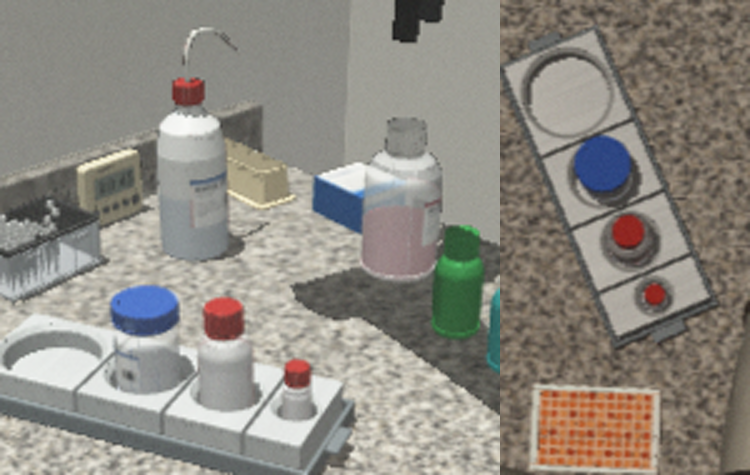

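The jar is upright in its well at (145,340). Its cap reads z = 97.5 mm, which carries the same +4 mm mask bias as on the bench, so it is fully down. Next is the big bottle's cap.

```bash
python3 -m pendant '[[[2,1,30],[0,0,0]],[[2,1,65],[0,0,0]],[[2,1,92],[0,0,0]],[[2,1,110],[0,0,0]],[[2,1,119],[0,0,0]],[[2,1,119],[0,0,0]],[[2,1,119],[0,0,0]]]'; python3 -m pendant '[[[0,0,0],[0,0,0]],[[0,0,0],[0,0,0]],[[0,0,0],[0,0,0]],[[0,0,0],[0,0,0]],[[0,0,0],[0,0,0]],[[0,0,0],[0,0,0]],[[0,0,0],[0,0,0]],[[0,0,0],[0,0,0]]]' 0; python3 -m pendant '[[[0,0,-15],[0,0,0]],[[0,0,-50],[0,0,0]],[[0,0,-95],[0,0,0]],[[0,0,-125],[0,0,0]],[[0,0,-140],[0,0,0]],[[0,0,-140],[0,0,0]],[[0,0,-140],[0,0,0]]]'; python3 g.py .653 .0817 .33 -66.8
```

```text
time_s: 22.2
tcp_pos: [0.6067, -0.3014, 0.1916]
ee_rot: [[0.919, 0.395, 0.002], [0.395, -0.919, -0.001], [0.001, 0.002, -1.0]]
wrist_force: [-0.4, -0.7, 0.2]
gripper_width: 0.749
gripper_force: 0.0
time_s: 23.0
tcp_pos: [0.6062, -0.3019, 0.1909]
ee_rot: [[0.919, 0.394, 0.001], [0.394, -0.919, -0.0], [0.001, 0.001, -1.0]]
wrist_force: [-1.7, 2.7, 4.4]
gripper_width: 0.568
gripper_force: 27.9
time_s: 23.7
tcp_pos: [0.6053, -0.3017, 0.328]
ee_rot: [[0.919, 0.394, -0.003], [0.394, -0.919, 0.002], [-0.002, -0.003, -1.0]]
wrist_force: [-0.4, 0.9, -1.9]
gripper_width: 0.568
gripper_force: 26.2
t 23.7 tcp [ 0.6053 -0.3017  0.328 ] shift mm [ 194.8 -333.7   -1.5] turn [-0.003  0.002 -0.   ] J [-13.  26.  12.  -0. -76. 126.]
```

The opening is 49 mm where the cap is 38 mm, so the tips are on the sloping shoulder. I'll set the bottle back down and grip higher.

```bash
python3 -m pendant '[[[0,0,20],[0,0,0]],[[0,0,60],[0,0,0]],[[0,0,95],[0,0,0]],[[0,0,115],[0,0,0]],[[0,0,128],[0,0,0]],[[0,0,134],[0,0,0]],[[0,0,137],[0,0,0]],[[0,0,137],[0,0,0]]]'; python3 -m pendant '[[[0,0,1],[0,0,0]],[[0,0,2],[0,0,0]],[[0,0,3],[0,0,0]],[[0,0,3],[0,0,0]]]'
```

```text
time_s: 24.5
tcp_pos: [0.6062, -0.302, 0.1936]
ee_rot: [[0.919, 0.394, 0.001], [0.394, -0.919, -0.0], [0.001, 0.001, -1.0]]
wrist_force: [-0.7, -0.4, -1.6]
gripper_width: 0.571
gripper_force: 26.2
time_s: 24.9
tcp_pos: [0.606, -0.3021, 0.1912]
ee_rot: [[0.919, 0.394, 0.001], [0.394, -0.919, -0.001], [0.001, 0.001, -1.0]]
wrist_force: [-0.3, 0.4, 0.4]
gripper_width: 0.569
gripper_force: 26.9
```

```bash
python3 -m pendant '[[[0,0,0],[0,0,0]],[[0,0,0],[0,0,0]],[[0,0,0],[0,0,0]],[[0,0,-8],[0,0,0]],[[0,0,-8],[0,0,0]],[[0,0,-8],[0,0,0]]]' 0.75; python3 -m pendant '[[[0,0,0],[0,0,0]],[[0,0,0],[0,0,0]],[[0,0,0],[0,0,0]],[[0,0,0],[0,0,0]],[[0,0,0],[0,0,0]],[[0,0,0],[0,0,0]],[[0,0,0],[0,0,0]],[[0,0,0],[0,0,0]]]' 0
```

```text
time_s: 25.5
tcp_pos: [0.6062, -0.302, 0.1988]
ee_rot: [[0.919, 0.394, 0.001], [0.394, -0.919, -0.0], [0.001, 0.001, -1.0]]
wrist_force: [0.7, 0.4, -0.1]
gripper_width: 0.751
gripper_force: 0.0
time_s: 26.3
tcp_pos: [0.6058, -0.3019, 0.1979]
ee_rot: [[0.919, 0.394, -0.001], [0.394, -0.919, 0.0], [-0.0, -0.0, -1.0]]
wrist_force: [0.0, -0.2, -1.9]
gripper_width: 0.487
gripper_force: 26.3
```

```bash
python3 -m pendant '[[[0,0,0],[0,0,0]],[[0,0,0],[0,0,0]],[[0,0,-5],[0,0,0]],[[0,0,-5],[0,0,0]],[[0,0,-5],[0,0,0]]]' 0.75; python3 -m pendant '[[[0,0,0],[0,0,0]],[[0,0,0],[0,0,0]],[[0,0,0],[0,0,0]],[[0,0,0],[0,0,0]],[[0,0,0],[0,0,0]],[[0,0,0],[0,0,0]],[[0,0,0],[0,0,0]],[[0,0,0],[0,0,0]]]' 0
```

```text
time_s: 26.8
tcp_pos: [0.6061, -0.3019, 0.2038]
ee_rot: [[0.919, 0.394, 0.001], [0.394, -0.919, -0.0], [0.001, 0.001, -1.0]]
wrist_force: [0.3, -0.6, -0.8]
gripper_width: 0.735
gripper_force: 0.0
time_s: 27.6
tcp_pos: [0.6059, -0.3019, 0.2031]
ee_rot: [[0.919, 0.394, -0.0], [0.394, -0.919, 0.0], [-0.0, -0.0, -1.0]]
wrist_force: [-0.4, -0.9, -1.3]
gripper_width: 0.432
gripper_force: 25.9
```

The opening is now 37.6 mm, so the grip is on the cap itself. Lifting.

```bash
python3 -m pendant '[[[0,0,-10],[0,0,0]],[[0,0,-35],[0,0,0]],[[0,0,-70],[0,0,0]],[[0,0,-105],[0,0,0]],[[0,0,-130],[0,0,0]],[[0,0,-137],[0,0,0]],[[0,0,-137],[0,0,0]],[[0,0,-137],[0,0,0]]]'; python3 g.py .653 .0817 .34 -66.8
```

```text
time_s: 28.4
tcp_pos: [0.6053, -0.3015, 0.3382]
ee_rot: [[0.919, 0.394, -0.003], [0.394, -0.919, 0.002], [-0.002, -0.003, -1.0]]
wrist_force: [-0.3, -0.1, -3.4]
gripper_width: 0.433
gripper_force: 26.4
t 28.4 tcp [ 0.6053 -0.3015  0.3382] shift mm [ 194.8 -333.4   -1.2] turn [-0.003  0.002  0.   ] J [-13.  26.  13.  -0. -77. 126.]
```

```bash
python3 -m pendant '[[[12,-20,0],[0,0,0]],[[29,-50,0],[0,0,0]],[[49,-84,0],[0,0,0]],[[69,-118,0],[0,0,0]],[[89,-152,0],[0,0,0]],[[109,-187,0],[0,0,0]],[[129,-221,0],[0,0,0]],[[149,-255,0],[0,0,0]],[[166,-284,0],[0,0,0]],[[176,-302,0],[0,0,0]]]'; python3 g.py .653 .0817 .34 -66.8
```

```text
time_s: 29.4
tcp_pos: [0.6481, 0.0476, 0.3374]
ee_rot: [[0.918, 0.396, -0.005], [0.396, -0.918, -0.0], [-0.004, -0.001, -1.0]]
wrist_force: [0.0, -0.1, -1.9]
gripper_width: 0.435
gripper_force: 27.6
t 29.4 tcp [0.6481 0.0476 0.3374] shift mm [ 18.  -29.4  -2.6] turn [-0.001  0.004  0.002] J [ 18.  23.   9.  -0. -76.  95.]
```

```bash
python3 -m pendant '[[[12,-20,0],[0,0,0]],[[18,-30,0],[0,0,0]],[[19,-31,0],[0,0,0]],[[19,-31,0],[0,0,0]],[[19,-31,0],[0,0,0]]]'; python3 - <<'E'
from h import *
from g import go
a=Cam("scene");cv2.imwrite("pics/s10.png",cv2.resize(a.im[80:290,180:360],None,fx=2.8,fy=2.8,interpolation=2))
t=r.sense()["tcp_pos"]; print(a.proj([[.653,.0817,t[2]-.2031],[t[0],t[1],t[2]-.2031]]))
go(.653,.0817,.218,-66.8)
E
```

```text
time_s: 29.9
tcp_pos: [0.6537, 0.0799, 0.3399]
ee_rot: [[0.919, 0.393, -0.001], [0.393, -0.919, -0.0], [-0.001, 0.0, -1.0]]
wrist_force: [0.7, -0.7, -1.9]
gripper_width: 0.437
gripper_force: 27.6
[[246.80318948 194.96564918]
 [247.38385897 194.57096641]]
t 29.9 tcp [0.6537 0.0798 0.3402] shift mm [ 1.000e-01 -2.000e+00  1.222e+02] turn [ 0.     0.    -0.001] J [ 21.  24.  10.   0. -76.  92.]
```

View pics/s10.png

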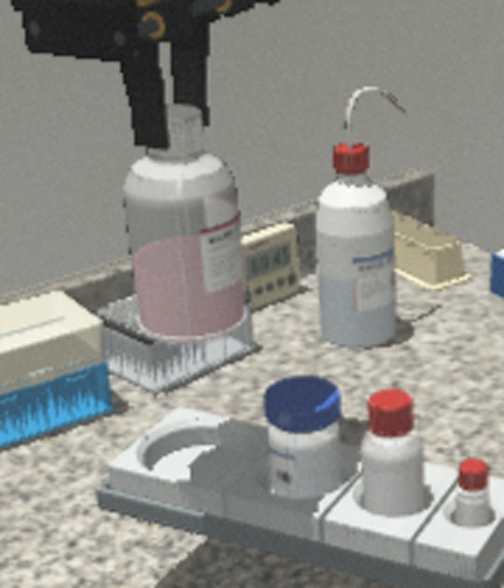

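The big bottle hangs upright, with its base at (192,325) in the crop, or scene x of about 248 against 247 predicted. I'll lower it into the wide well with a small correction.

```bash
python3 -m pendant '[[[1,-2,20],[0,0,0]],[[1,-2,50],[0,0,0]],[[1,-2,75],[0,0,0]],[[1,-2,90],[0,0,0]],[[1,-2,100],[0,0,0]],[[1,-2,107],[0,0,0]],[[1,-2,112],[0,0,0]],[[1,-2,116],[0,0,0]],[[1,-2,119],[0,0,0]],[[1,-2,119],[0,0,0]]]'
```

```text
time_s: 30.95
tcp_pos: [0.6539, 0.0832, 0.2212]
ee_rot: [[0.919, 0.394, -0.0], [0.394, -0.919, 0.0], [-0.0, -0.0, -1.0]]
wrist_force: [0.6, -0.6, -3.1]
gripper_width: 0.429
gripper_force: 27.6
```

```bash
python3 -m pendant '[[[0,0,1],[0,0,0]],[[0,0,2],[0,0,0]],[[0,0,3],[0,0,0]],[[0,0,4],[0,0,0]],[[0,0,4],[0,0,0]]]'
```

```text
time_s: 31.45
tcp_pos: [0.654, 0.0832, 0.2173]
ee_rot: [[0.919, 0.394, 0.0], [0.394, -0.919, -0.0], [0.0, 0.0, -1.0]]
wrist_force: [-0.1, 0.8, -2.5]
gripper_width: 0.432
gripper_force: 27.6
```

```bash
python3 -m pendant '[[[0,0,1],[0,0,0]],[[0,0,1],[0,0,0]],[[0,0,1],[0,0,0]]]'; python3 -m pendant '[[[0,0,1],[0,0,0]],[[0,0,1],[0,0,0]]]'
```

```text
time_s: 31.75
tcp_pos: [0.6543, 0.0832, 0.2171]
ee_rot: [[0.919, 0.394, 0.001], [0.394, -0.919, 0.0], [0.001, 0.0, -1.0]]
wrist_force: [-0.3, -0.4, 2.1]
gripper_width: 0.431
gripper_force: 28.0
time_s: 31.95
tcp_pos: [0.6545, 0.0833, 0.2171]
ee_rot: [[0.919, 0.395, 0.002], [0.395, -0.919, 0.0], [0.002, 0.001, -1.0]]
wrist_force: [-1.7, -0.2, 5.5]
gripper_width: 0.435
gripper_force: 28.2
```

The contact force appears at tcp z = 217 mm, exactly the expected seating height. I'll release and clear the arm.

```bash
python3 -m pendant '[[[0,0,0],[0,0,0]],[[0,0,0],[0,0,0]],[[0,0,0],[0,0,0]],[[0,0,0],[0,0,0]]]' 0.75; python3 -m pendant '[[[0,0,-15],[0,0,0]],[[0,0,-50],[0,0,0]],[[0,0,-90],[0,0,0]],[[-35,0,-110],[0,0,0]],[[-80,-30,-110],[0,0,0]],[[-120,-65,-110],[0,0,0]],[[-150,-105,-110],[0,0,0]],[[-170,-150,-110],[0,0,0]],[[-190,-190,-110],[0,0,0]],[[-200,-220,-110],[0,0,0]]]'; python3 - <<'E'
from h import *
a=Cam("scene");b=Cam("top")
cv2.imwrite("pics/s11.png",np.hstack([cv2.resize(a.im[100:300,190:370],None,fx=2.6,fy=2.6,interpolation=2),cv2.resize(b.im[110:310,260:380],None,fx=2.6,fy=2.6,interpolation=2)]))
for nm,k,s,t in(("rb",RED,(305,205,340,240),(310,230,345,268)),("vial",RED,(335,240,362,262),(322,265,345,290)),("jar",BLUE,(270,200,310,250),(290,205,330,245))):
    p=a.blobs(*k,s,10);q=b.blobs(*k,t,10)
    if p and q: print(nm,tri(a,p[0][0],b,q[0][0])[0].round(4))
E
```

```text
time_s: 32.35
tcp_pos: [0.6538, 0.0832, 0.2147]
ee_rot: [[0.919, 0.394, -0.001], [0.394, -0.919, -0.0], [-0.001, -0.0, -1.0]]
wrist_force: [-0.2, -0.2, -0.2]
gripper_width: 0.698
gripper_force: 0.0
time_s: 33.35
tcp_pos: [0.381, 0.2072, 0.3255]
ee_rot: [[0.919, 0.395, 0.0], [0.395, -0.919, 0.001], [0.001, -0.001, -1.0]]
wrist_force: [0.4, 0.9, 0.6]
gripper_width: 0.747
gripper_force: 0.0
rb [0.5099 0.0219 0.1022]
vial [ 0.4544 -0.0027  0.0683]
jar [0.5732 0.0466 0.0966]
```

View pics/s11.png

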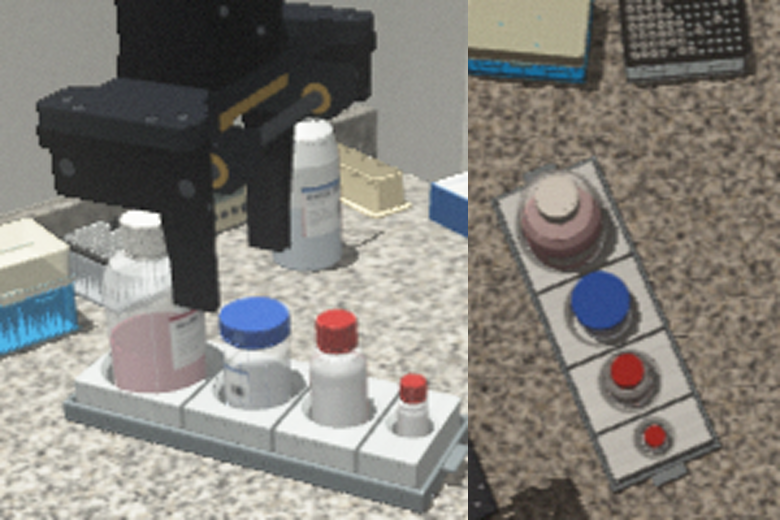

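The big bottle (150,310), jar (255,350), red bottle (338,370) and vial (412,410) all stand upright in their own wells. The wash bottle is standing at (315,200), and the gripper is clear in the foreground.

```bash
python3 -c "
from station import r
print(r.finish_job())"
```

```text
the job is handed in; nothing more can be done
None
```

All four bottles stand upright and fully down in their own wells, in order of width, the wash bottle was not knocked over, and the job was handed in at about 33 s.

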